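Clear the vise and hold the magnifier over the drilled toggle

ROBOT

A 6-joint arm with a two-finger parallel gripper is mounted at the origin on the work surface. World frame = base frame: x ahead of the robot, y to its left, z up, the work surface at z = 0. Lengths are in m, angles in degrees, forces in N, time in s.
With the tool pointing down it reaches from about 0.35 to 0.875 m from the base axis. Payload 4.2 kg.
Tool frame: the origin (TCP) lies midway between the tips of the shut fingers; the grasp point (between the pads) lies 19 mm behind it; y points along the fingers, z is the direction in which the jaws open and shut, and the axes are right-handed (so a half turn about y gives the same grasp; the last joint's range is limited). The gripper opens to 87 mm and grips with 3 to 60 N. Pads are 19 mm wide; open, the fingers measure 117 mm over their backs; the gripper's body (75 mm by 190 mm) begins 51 mm behind the grasp point.
Start: joints at [-49.068, 22.042, 0.453, 0, -68.411, -14.817], TCP at [0.275, -0.561, 0.223] pointing down, gripper open.
Joint ranges: [-179.83, 179.83], [-69.29, 118.12], [-61.27, 80.66], [-181.25, 117.63], [-171.15, -9.14], [-177.46, 177.46]. Speed limits (degrees/s): [159.86, 159.86, 180, 180, 180, 180].

INTERFACE

Orientations are given as [roll, pitch, yaw] about the fixed x, y, z axes, in that order (R = Rz(yaw) Ry(pitch) Rx(roll)).
In Python, from workcell import env gives the robot as it stands. The module is installed in compiled form; this text tells all that it offers. Calls block until the motion is done:
- env.goto(position, orientation): joint-space move of the TCP to a pose.
- env.move_straight(position, rotation=None, rate=0.15, force_limit=None): straight line of the TCP; rotation=None keeps the orientation; rate is the mean speed in m/s. With force_limit (N) it stops when the force on the tool has changed by that much, and returns True; else False.
- env.set_joints(angles): joint-space move.
- env.gripper_to(opening, grasp_force=None): opening from 0.0 (shut) to 1.0 (fully open); grasp_force is the grip in N (None keeps the last); returns when the fingers have stopped.
- env.dwell(seconds).
- env.inverse_kinematics(position, orientation): joint angles nearest the present ones, or None.
- env.read_state(): the state.
- env.grab_frame(name): name is "scene" or "top"; returns a dict with "image" (480x640x3 uint8, blue, green, red), "fx", "fy", "cx", "cy" (pixels), "position" and "orientation" of the camera in the world. Camera axes: x right, y up, looking along -z (the intrinsics and any distortion apply to the point x, -y, -z); pixel columns grow to the right and rows downward; lengths in m; the calibration is good to about 2 mm. A picture is of the moment at which its call begins. There is no depth.
A pose or a line that the arm cannot do raises env.Unreachable and nothing moves.
- env.close_job(): hands the job in, once; it reports no verdict.
Trained networks look in a picture, given as the dict that the camera call returned (one of the last four; its "shot" number tells which), for a name from the list of things; names that differ only in an ending like _2 or _b are one class to them, and where a whole thing is asked for, a point or a joint stands for the part that bears it (a point fixed in the world has none). Each returns a list of dicts, best first, with "score" (0 to 1); they miss things now and then, are a little off and sometimes report something else, mostly with a low value. They report only what shows in the picture. A call takes as long as a camera call.
- env.search_frame(picture, thing): "xyz" ([x, y, z] in m, in world coordinates, good to about 4 mm: the middle of the surface that is visible of it).
- env.trace(picture, thing): "mask" (480x640 bool, what is visible of it).
The state is a dict: "clock": time; "joint_positions": joint angles; "qvel": joint speeds; "joint_torque": joint torques, N m; "position": TCP position; "tool_rot": TCP orientation; "force": force on the tool from outside, world axes, zero at the start; "wrist_torque": the same for the moment, N m; "opening": opening from 0.0 (shut) to 1.0 (fully open).
Only numpy, scipy, OpenCV 4.12 (cv2) and the standard library are available. Lean on these libraries where they do the work, as an engineer would, in place of code of your own. Each camera call takes 0.05 s, during which the arm holds its last target. There are 200 camera calls.

TASK

The drilled toggle blank in the vise is to be checked by eye. Take the bench brush, sweep the three offcuts off the vise jaws into the scrap tray beside it (touch them with nothing but the brush) and lay the brush down on the open bench; then draw the magnifier out of its slanted block and hold it with the lens level and centred over the drilled hole, about 10 cm above the jaws. Finish still holding it there, steady, and leave the mug, the thread cone and the scissors where they are.

Things in the scene. Friction and masses are not known exactly. Their poses are not given: they have to be found in the camera images.
- vise: Grey drill-press vise with bright steel jaws, bolted to the bench and immovable. Origin: under the middle of the jaws, at bench height; z up, x along the screw (the screw's tommy bar is at the -x end), y along the jaw faces. Its flat top at z = 66 mm (two jaws with the wooden toggle blank clamped flush between them) spans x -53 to +53 mm and y -45 to +45 mm; below 35 mm the bed is only 72 mm wide. Whole vise: x -160 to +90 mm; nothing on it is higher than 66 mm.
- hole (a point): Middle of the drilled hole (12 mm) in the wooden blank, flush with the jaw tops: vise frame (0, 0, 66 mm). Its axes are the vise's.
- tray: Shallow open sheet-aluminium scrap tray, loose, 0.5 kg, 190 mm (its x) by 150 mm (its y), rim 28 mm high, wall 3 mm. Origin: under its middle, on the bench. It stands close against the vise's -y side, its near rim tucked just under the ends of the jaws, so what is pushed off the jaws towards the vise's -y drops into it.
- offcut1: Wooden offcut block 26 x 22 x 18 mm high, about 10 g, lying loose on the jaws. Origin: centre of its underside.
- offcut2: Wooden offcut block 24 x 24 x 19 mm high, about 10 g, lying loose on the jaws. Origin: centre of its underside.
- offcut3: Wooden dowel end, 24 mm in diameter, 22 mm high, about 10 g, standing loose on the jaws. Origin: centre of its underside.
- brush: Bench brush, 255 mm long, 0.15 kg, lying on its bristles on the bench right of the tray. Origin: under the middle of the bristles, z up, handle to -x. Stiff bristles: x -60 to +60, y -15 to +15, z 0 to 40 mm. Wooden back above it: 130 mm long, 36 wide, z 40 to 58 mm. Handle: 24 mm wide (y), z 40 to 58 mm, from x = -65 to x = -190 mm.
- brush_handle (a point): Point on the brush's handle axis to grip: brush frame (-95, 0, 49 mm). Its axes are the brush's.
- block: Slanted dark wooden tool block fixed to the bench. Origin: on the bench under its middle, z up. Its bore rises at 50 degrees above level towards the block's +x (away from the robot). Base plate 150 x 84 mm, 12 mm thick, x -105 to +45 mm; the leaning body is 60 mm wide (y) and 46 mm thick, with its top face square to the bore.
- mouth (a point): Centre of the bore's mouth: block frame (-5, 0, 95 mm). The bore is 24.5 mm wide (block's y) by 17.5 mm, 60 mm deep. Its axes are the block's.
- magnifier: Hand magnifier, 0.14 kg, standing in the block's bore, handle down. Origin: centre of the lens; z is normal to the lens, the handle lies along -x. Round rim 91 mm across, 10 mm thick; black handle 22 mm wide (y) by 15 mm (z) from x = -55 to x = -175 mm. In the block its x axis points up along the bore (50 degrees above level) and its last 60 mm (x -115 to -175 mm) is in the bore, so the handle is free from x = -55 to -115 mm.
- mug: Insulated steel mug with a black lid, 79 mm across, 124 mm high; a bystander. Origin: centre of its underside.
- thread: Cone of natural-white thread, 54 mm across, 100 mm high; a bystander. Origin: centre of its underside.
- scissors: Closed scissors with orange handles, 185 mm long, 11 mm high, lying flat; a bystander. Origin: near the pivot, at bench height.

How it is judged:
By the outcome, as a careful person would: the job done as asked, in the order asked, and still so for the second after the job is handed in, while the arm keeps its last pose, push and grip.
It also fails if it takes over 67 s, if anything falls off the work surface, if the arm or the gripper's body presses on something with over 40 N, if the wrist force passes 120 N, or if a joint passes its speed limit or range.

## Working session

There is one attempt and no reset: what is moved stays moved. The work goes in short steps, each a Python script; the robot and the scene stay as the last script left them, time stands still between calls to the robot, and variables do not carry over. Pictures are saved under pics/ and viewed, about 8 in all and at most 12, crops included, and the job is handed in when it is done.

```bash
mkdir -p pics
cat > h.py <<'E'
import numpy as np, cv2
from scipy.spatial.transform import Rotation as R
from workcell import env
def rot(o): return R.from_euler('xyz',o,degrees=True)
def eul(M): return R.from_matrix(M).as_euler('xyz',degrees=True).tolist()
def camR(f): return rot(f["orientation"]).as_matrix()
def ray(f,u,v,z):
    d=camR(f)@np.array([(u-f["cx"])/f["fx"],-(v-f["cy"])/f["fy"],-1]); p=np.array(f["position"])
    return p+d*(z-p[2])/d[2]
def proj(f,X):
    c=(np.atleast_2d(X)-np.array(f["position"]))@camR(f)
    return np.c_[f["cx"]+f["fx"]*c[:,0]/-c[:,2], f["cy"]-f["fy"]*c[:,1]/-c[:,2]]
E
python3 - <<'E'
from h import *
for n in("scene","top"):
    f=env.grab_frame(n); cv2.imwrite(f"pics/{n}0.png",f["image"])
    print(n,{k:v for k,v in f.items() if k!="image"})
    for t in "vise hole tray offcut1 offcut2 offcut3 brush brush_handle block mouth magnifier mug thread scissors".split():
        print(t,[(np.round(d["xyz"],3).tolist(),round(d["score"],2)) for d in env.search_frame(f,t)[:2]])
print(env.read_state())
E
```

```text
scene {'fx': 464.11900933564385, 'fy': 464.11900933564385, 'cx': 319.3847726293682, 'cy': 245.91104653429653, 'position': array([ 1.14036591, -0.32718749,  0.81663016]), 'orientation': array([42.90987669,  0.42563743, 58.78283583]), 'shot': 1}
vise [([0.543, -0.017, 0.059], 0.56)]
hole [([0.543, -0.025, 0.057], 0.68)]
tray [([0.525, -0.136, 0.004], 0.93)]
offcut1 [([0.561, 0.379, 0.175], 0.72), ([0.571, -0.042, 0.083], 0.69)]
offcut2 [([0.561, 0.379, 0.175], 0.72), ([0.571, -0.042, 0.083], 0.69)]
offcut3 [([0.561, 0.379, 0.175], 0.72), ([0.571, -0.042, 0.083], 0.69)]
brush [([0.53, -0.364, 0.059], 0.65)]
brush_handle [([0.531, -0.364, 0.06], 0.66), ([0.542, -0.025, 0.054], 0.38)]
block [([0.513, 0.304, 0.034], 0.82)]
mouth [([0.516, 0.307, 0.032], 0.65)]
magnifier [([0.564, 0.377, 0.174], 0.89)]
mug [([0.515, 0.307, 0.031], 0.44)]
thread [([0.797, -0.058, 0.048], 0.93)]
scissors [([0.733, 0.325, 0.01], 0.78)]
top {'fx': 445.41808675624094, 'fy': 445.41808675624094, 'cx': 315.1048239968129, 'cy': 244.22390868414897, 'position': array([ 0.54109513, -0.01983419,  1.19828048]), 'orientat
[... 630 characters left out ...]
.561, -0.043, 0.085], 0.31)]
{'clock': 1.5, 'joint_positions': array([-4.90666894e+01,  2.20431579e+01,  4.52165793e-01, -1.55821323e-04,
       -6.84121837e+01, -1.48176121e+01]), 'qvel': array([ 0.07900784, -0.09032137, -0.05327618,  0.07644755,  0.03883176,
        0.01298997]), 'joint_torque': array([-8.55220478e-04, -3.90466404e+01,  1.87616837e+01,  4.22431335e+00,
        1.55691791e-02,  2.42481730e-05]), 'position': array([ 0.27513374, -0.56115139,  0.22253093]), 'tool_rot': array([-8.99968927e+01,  6.72127970e-04,  2.61156412e+01]), 'force': array([ 0.51244424, -0.37579449, -0.92044627]), 'wrist_torque': array([-0.02854136,  0.03253064,  0.06221769]), 'opening': 0.9968040751595145}
```

View pics/scene0.png

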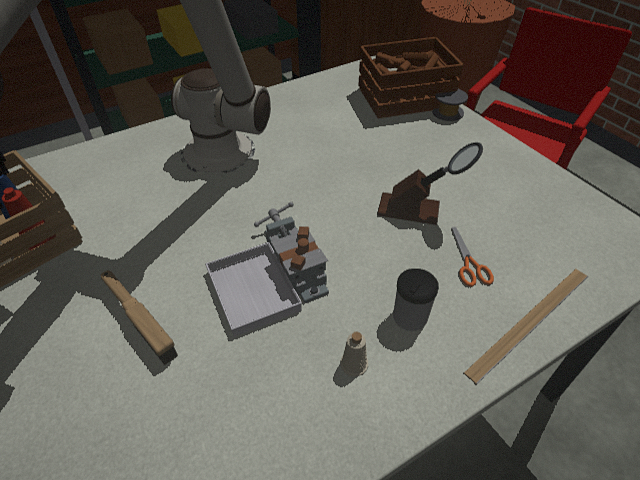

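View pics/top0.png

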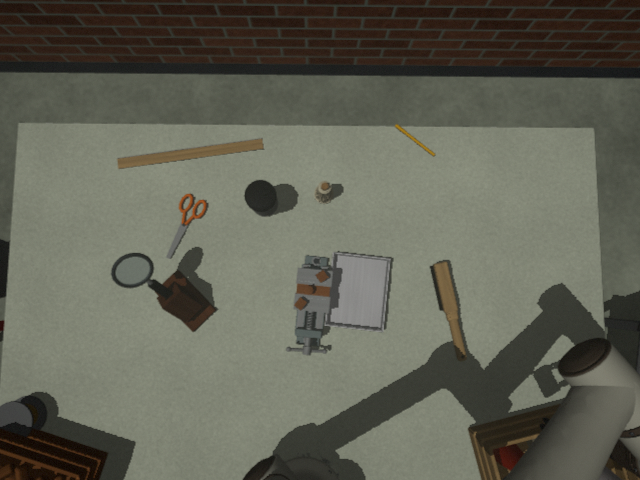

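Scene view: brush from (105,275) to (175,355), vise jaws around (295,255), magnifier lens at (465,158). Top view: brush head (443,275), handle end (461,357), jaws (313,285), lens (132,270). I'll zoom in for the details.

Run:
```python
from h import *
import pickle
A={}
for n in("top","scene"):
    f=env.grab_frame(n); f["m"]={}
    for t in "vise tray offcut1 brush block magnifier mug thread scissors".split():
        try:
            r=env.trace(f,t); f["m"][t]=[(d["mask"],d["score"]) for d in r[:3]]
            print(n,t,[(round(d["score"],2),int(d["mask"].sum()),np.round(np.argwhere(d["mask"]).mean(0)[::-1]).tolist()) for d in r[:3]])
        except Exception as e: print(t,e)
    A[n]=f
pickle.dump(A,open("a.pkl","wb"))
def crop(f,u,v,w,h,W,H):
    return cv2.resize(A[f]["image"][v:v+h,u:u+w],(W,H),interpolation=cv2.INTER_CUBIC)
a=np.hstack([crop("top",290,245,50,75,400,600),crop("scene",260,215,75,90,400,600)])
cv2.imwrite("pics/c1.png",cv2.convertScaleAbs(a,alpha=1.5))
b=np.vstack([np.hstack([crop("top",105,240,120,100,400,333),crop("scene",370,130,120,100,400,333)]),np.hstack([crop("top",420,250,60,120,133,267),crop("scene",90,260,100,100,267,267),crop("top",320,240,150,100,400,267)])])
cv2.imwrite("pics/c2.png",cv2.convertScaleAbs(b,alpha=1.5))
```

```text
top vise [(0.82, 2482, [312.0, 304.0])]
top tray [(0.82, 4285, [358.0, 292.0])]
top offcut1 [(0.51, 74, [308.0, 290.0]), (0.4, 83, [322.0, 276.0])]
top brush [(0.87, 1378, [449.0, 305.0])]
top block [(0.95, 1748, [186.0, 302.0])]
top magnifier [(0.6, 1413, [137.0, 273.0])]
top mug [(0.9, 975, [261.0, 198.0]), (0.69, 2879, [312.0, 305.0])]
top thread [(0.92, 332, [324.0, 193.0])]
top scissors [(0.69, 601, [186.0, 220.0])]
scene vise [(0.9, 2886, [296.0, 255.0])]
scene tray [(0.66, 5473, [253.0, 288.0])]
scene offcut1 [(0.58, 120, [303.0, 232.0]), (0.53, 168, [297.0, 261.0]), (0.41, 106, [303.0, 244.0])]
scene brush [(0.83, 1957, [142.0, 319.0])]
scene block [(0.69, 1974, [142.0, 320.0]), (0.59, 2060, [410.0, 201.0])]
scene magnifier [(0.79, 927, [457.0, 162.0]), (0.5, 2048, [410.0, 201.0])]
scene mug [(0.83, 2091, [414.0, 298.0])]
scene thread [(0.71, 883, [355.0, 355.0])]
scene scissors [(0.63, 2118, [410.0, 201.0]), (0.58, 597, [470.0, 263.0])]
```

View pics/c1.png

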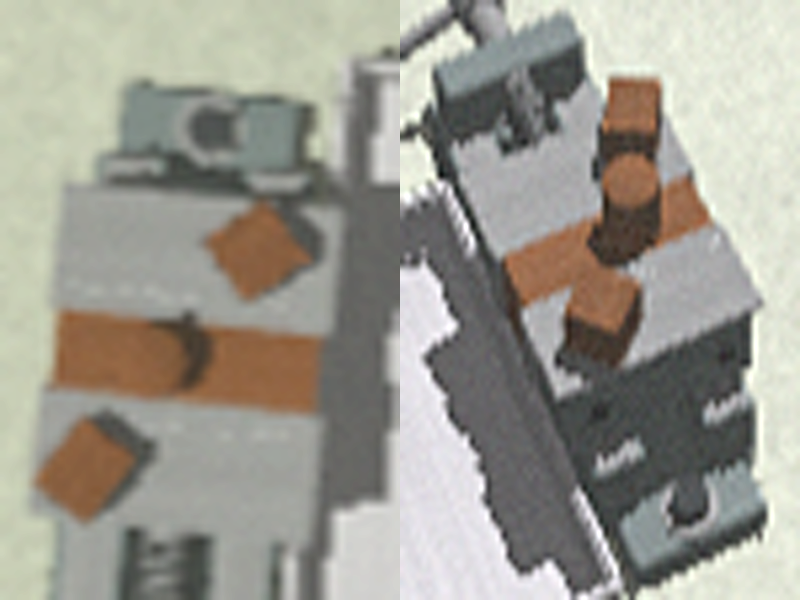

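View pics/c2.png

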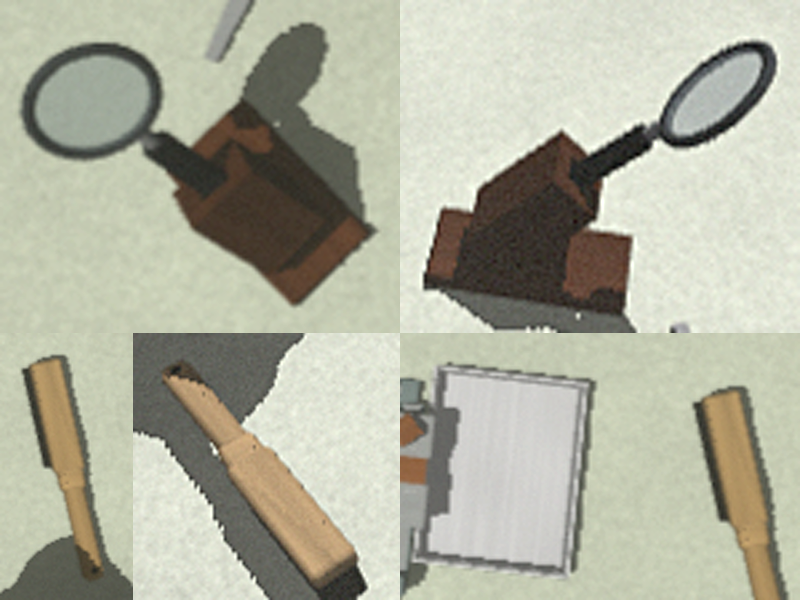

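```bash
cat > fit.py <<'E'
from h import *
import pickle
from scipy.optimize import least_squares
A=pickle.load(open("a.pkl","rb"))
def up(u0,v0,s,x0=0,y0=0,s2=None): 
    s2=s2 or s
    return lambda x,y:(u0+(x-x0+.5)/s-.5, v0+(y-y0+.5)/s2-.5)
T1=up(290,245,8);S1=up(260,215,400/75,400,0,600/90)
T2=up(105,240,10/3);S2=up(370,130,10/3,400,0)
TB=up(420,250,2.22,0,333);SB=up(90,260,2.67,133,333);TT=up(320,240,2.67,400,333)
def fit(name,pts,g):
    def res(p):
        c,s=np.cos(p[2]),np.sin(p[2]); o=[]
        for cam,uv,X in pts:
            W=[p[0]+c*X[0]-s*X[1],p[1]+s*X[0]+c*X[1],X[2]]
            o.append(proj(A[cam],W)[0]-uv)
        return np.array(o).ravel()
    r=least_squares(res,g,loss="soft_l1"); p=r.x
    print(name,np.round(p[:2],4),"yaw",round(np.degrees(p[2]),1)); print(np.round(res(p).reshape(-1,2),1).tolist()); return p
t,s="top","scene"
V=fit("vise",[(t,T1(62,185),(.053,.045,.066)),(t,T1(340,208),(.053,-.045,.066)),(t,T1(30,515),(-.053,.045,.066)),(t,T1(310,545),(-.053,-.045,.066)),
 (s,S1(557,402),(.053,-.045,.066)),(s,S1(762,303),(.053,.045,.066))],[.54,-.02,0])
B=fit("brush",[(t,TB(27,367),(.065,.018,.058)),(t,TB(64,356),(.065,-.018,.058)),(t,TB(93,574),(-.190,0,.055)),
 (s,SB(320,582),(.065,-.018,.058)),(s,SB(356,548),(.065,.018,.058)),(s,SB(176,366),(-.19,0,.058))],[.5,-.36,.1])
K=fit("block",[(t,T2(373,232),(-.105,-.042,.012)),(t,T2(295,303),(-.105,.042,.012)),(t,T2(92,100),(.0689,0,.1831)),
 (s,S2(717,93),(.0689,0,.1831)),(s,S2(632,237),(.045,-.042,.012))],[.5,.3,.8])
Y=fit("tray",[(t,TT(442,367),(.095,.075,.028)),(t,TT(590,382),(.095,-.075,.028)),(t,TT(570,573),(-.095,-.075,.028)),(t,TT(418,557),(-.095,.075,.028))],[.53,-.14,0])
np.save("poses.npy",[V,B,K,Y])
def vf(w): 
    c,s_=np.cos(V[2]),np.sin(V[2]); d=w[:2]-V[:2]; return np.round([c*d[0]+s_*d[1],-s_*d[0]+c*d[1]],4)
for nm,cam,uv,z in[("far",t,T1(258,250),.084),("far",s,S1(605,300),.084),("dowel",t,T1(165,352),.088),("dowel",s,S1(632,180),.088),("near",t,T1(85,468),.084),("near",s,S1(634,103),.084)]:
    print(nm,cam,vf(ray(A[cam],*uv,z)))
E
python3 fit.py
```

```text
vise [ 0.5295 -0.021 ] yaw -4.0
[[-1.3, -0.0], [-0.7, -0.2], [-0.7, 0.7], [-0.0, -0.3], [-0.8, 0.8], [-1.0, 0.6]]
brush [ 0.5407 -0.3576] yaw 12.5
[[-0.7, -2.0], [-3.8, -0.0], [-0.4, 2.1], [-2.7, 0.1], [0.8, 1.0], [-3.2, -0.7]]
block [0.5245 0.3392] yaw 46.5
[[-1.4, -2.4], [-0.7, -0.4], [-0.7, 0.8], [-2.2, 0.4], [-1.8, 22.8]]
tray [ 0.5282 -0.1437] yaw -6.3
[[-0.8, -1.2], [0.3, -0.1], [0.4, 1.0], [-0.1, 0.1]]
far top [ 0.037  -0.0215]
far scene [ 0.0367 -0.0138]
dowel top [0.0032 0.005 ]
dowel scene [-0.0018  0.0168]
near top [-0.0344  0.027 ]
near scene [-0.0367  0.0345]
```

Fits are consistent: the jaw and tray residuals are about 1 px, and the sizes match. Next I check reachability, then grip the brush.

```bash
cat >> h.py <<'E'
try: V,B,K,Y=np.load("poses.npy")
except Exception: pass
def P(p,v): # planar frame p -> world
    c,s=np.cos(p[2]),np.sin(p[2]); return np.array([p[0]+c*v[0]-s*v[1],p[1]+s*v[0]+c*v[1],v[2]])
def down(psi): return [-90,0,float(psi)]
D=np.degrees
def mag_ori(yaw,el): # mag x at elevation el, yaw; tool y=-mag z, tool z=mag y
    return eul((R.from_euler('z',yaw,degrees=True)*R.from_euler('y',-el,degrees=True)*R.from_euler('x',-90,degrees=True)).as_matrix())
def say():
    s=env.read_state(); print("t",round(s["clock"],2),"p",np.round(s["position"],4),"rot",np.round(s["tool_rot"],1),"F",np.round(s["force"],1),"M",np.round(s["wrist_torque"],2),"op",round(s["opening"],3))
E
python3 - <<'E'
from h import *
g=P(B,[-.095,0,.031])
ml=P(K,[.0689,0,.1831]); mx=np.array([np.cos(K[2])*np.cos(np.radians(50)),np.sin(K[2])*np.cos(np.radians(50)),np.sin(np.radians(50))]); 
o=mag_ori(D(K[2]),50); ty=rot(o).as_matrix()[:,1]
gm=ml-.085*mx+.019*ty; print("mag grasp",gm,o,ty)
for q,oo in[(g,down(D(B[2]))),(P(V,[-.095,.085,.101]),down(D(V[2]))),(P(V,[-.095,-.075,.101]),down(D(V[2]))),(gm,o),(gm-.12*ty,o),(gm+.09*mx,o),
  (P(V,[-.085,0,.147]),down(D(V[2])))]:
    j=env.inverse_kinematics(q.tolist(),oo); print(None if j is None else np.round(j))
env.goto((g+[0,0,.1]).tolist(),down(D(B[2])))
env.move_straight(g.tolist(),rate=.12,force_limit=8); say()
env.gripper_to(0,60); say()
env.move_straight((g+[0,0,.13]).tolist(),rate=.12); say()
env.goto(P(V,[-.095,.095,.16]).tolist(),down(D(V[2]))); say()
for n in("top","scene"):
    f=env.grab_frame(n); cv2.imwrite(f"pics/{n}1.png",f["image"])
    np.save(f"{n}1.npy",f,allow_pickle=True)
a=cv2.imread("pics/top1.png")[200:350,220:420]; b=cv2.imread("pics/scene1.png")[130:330,180:380]
cv2.imwrite("pics/c3.png",cv2.convertScaleAbs(np.hstack([cv2.resize(a,(400,300),interpolation=2),cv2.resize(b,(400,400),interpolation=2)[50:350]]),alpha=1.4))
E
```

```text
mag grasp [0.5443079  0.36007129 0.10577326] [-90.00000000000003, -50.0, 46.51158391089835] [ 0.52719784  0.5557756  -0.64278761]
[-24.  30. -18.  -0. -42. -53.]
[  30.   13.  -33.   -0.  -44. -124.]
[  10.   12.  -34.   -0.  -44. -104.]
[ 30.  20. -19. -80. -13.   0.]
None
None
[  19.    9.  -30.   -0.  -51. -113.]
t 4.53 p [ 0.4485 -0.3787  0.0318] rot [-90.1  -0.1  12.5] F [ 0.8 -0.4  0.8] M [-0.01  0.   -0.01] op 1.002
t 5.58 p [ 0.4479 -0.3782  0.031 ] rot [-90.   -0.   12.5] F [-0.2  0.2 -0.2] M [-0.08 -0.07  0.01] op 0.274
t 6.81 p [ 0.4473 -0.3778  0.16  ] rot [-89.9   0.1  12.5] F [-1.1  0.7 -2.7] M [-0.11  0.15  0.02] op 0.272
t 8.48 p [0.4415 0.08   0.16  ] rot [-90.   0.  -4.] F [ 0.6  0.8 -2.1] M [-0.07  0.13 -0.02] op 0.275
```

View pics/c3.png

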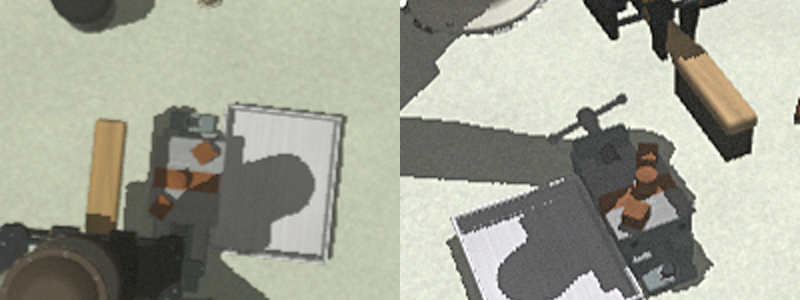

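Brush is held: opening 0.274 is 24 mm, and it's aligned with the vise. Back-end corners are at about (268,260) and (283,261) in top, and (343,220) and (358,217) in scene. I'll compare these with the prediction.

Run:
```python
from h import *
s=env.read_state(); psi=np.radians(s["tool_rot"][2]); p=s["position"]
o=P([p[0],p[1],psi],[.095,0,0])
X=[P([o[0],o[1],psi],[.065,y,p[2]-.031+.058]) for y in(.018,-.018)]
for n in("top","scene"):
    f=np.load(f"{n}1.npy",allow_pickle=True).item()
    m=env  # predicted corners
    print(n,np.round(proj(f,X),1).tolist())
```

```text
top [[265.1, 257.9], [280.9, 259.1]]
scene [[359.6, 212.8], [343.7, 218.6]]
```

Run:
```python
from h import *
env.move_straight(P(V,[-.091,.09,.102]).tolist(),rate=.1); say()
print(env.move_straight(P(V,[-.091,.0,.102]).tolist(),rate=.08,force_limit=15)); say()
print(env.move_straight(P(V,[-.091,-.078,.102]).tolist(),rate=.08,force_limit=15)); say()
env.move_straight(P(V,[-.091,-.078,.18]).tolist(),rate=.15)
g=P(B,[-.095,0,.031])
env.goto((g+[0,0,.1]).tolist(),down(D(B[2]))); say()
for n in("top","scene"):
    f=env.grab_frame(n); cv2.imwrite(f"pics/{n}2.png",f["image"])
    for t in("offcut1",): print(n,[(np.round(d["xyz"],3).tolist(),round(d["score"],2)) for d in env.search_frame(f,t)])
a=cv2.imread("pics/top2.png")[220:370,270:470]; b=cv2.imread("pics/scene2.png")[180:330,190:390]
cv2.imwrite("pics/c4.png",cv2.convertScaleAbs(np.hstack([cv2.resize(a,(400,300),interpolation=2),cv2.resize(b,(400,300),interpolation=2)]),alpha=1.4))
```

```text
t 9.32 p [0.4455 0.0752 0.1024] rot [-90.  -0.  -4.] F [-0.3 -1.  -1.7] M [0.01 0.11 0.05] op 0.272
False
t 10.59 p [ 0.4388 -0.0144  0.102 ] rot [-90.  -0.  -4.] F [-0.3 -0.2 -0.9] M [ 0.02  0.1  -0.01] op 0.269
False
t 11.72 p [ 0.4334 -0.0923  0.102 ] rot [-90.  -0.  -4.] F [ 0.2 -0.9 -1.5] M [0.02 0.09 0.04] op 0.268
t 13.5 p [ 0.4479 -0.3775  0.1305] rot [-90.    0.   12.5] F [ 0.2 -0.1 -1.4] M [ 0.01  0.1  -0.05] op 0.27
top [([0.494, -0.083, 0.023], 0.56), ([0.551, -0.083, 0.027], 0.4)]
scene [([0.564, -0.08, 0.026], 0.69), ([0.5, -0.083, 0.023], 0.66), ([0.562, 0.375, 0.175], 0.61), ([0.528, -0.09, 0.024], 0.59)]
```

View pics/c4.png

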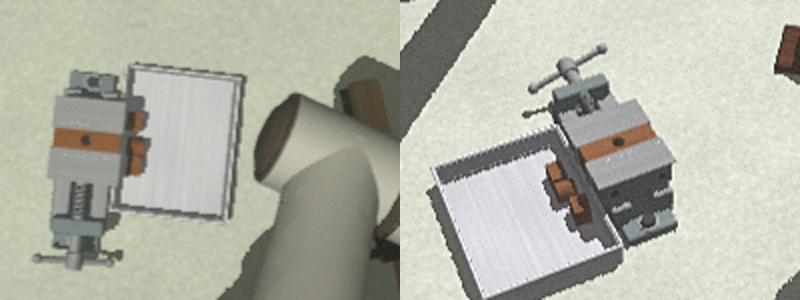

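All three offcuts are in the tray (tops at z of about 0.023–0.027). The jaws are clear and the hole shows at (312.4,289.9) in top and (298.4,250.4) in scene. Now I lay the brush down and search for the magnifier grasp kinematics.

```bash
cat >> h.py <<'E'
MX=np.array([np.cos(K[2])*np.cos(np.radians(50)),np.sin(K[2])*np.cos(np.radians(50)),np.sin(np.radians(50))])
def tool(yaw,tau,flip=0):
    M=rot(mag_ori(yaw,tau)).as_matrix()
    return M@np.diag([-1,1,-1]) if flip else M
E
python3 - <<'E'
from h import *
g=P(B,[-.095,0,.031])
print(env.move_straight((g+[0,0,.001]).tolist(),rate=.08,force_limit=4)); say()
env.gripper_to(.9); 
env.move_straight((g+[0,0,.12]).tolist(),rate=.2); say()
print("hole",ray({**env.grab_frame("top")},312.4,289.9,.066),ray(env.grab_frame("scene"),298.4,250.4,.066),P(V,[0,0,.066]))
gp=P(K,[.0689,0,.1831])-.083*MX
ik=lambda q,M:env.inverse_kinematics(q.tolist(),eul(M))
for tau in(50,40,30,20):
  for fl in(0,1):
    M=tool(D(K[2]),tau,fl); ty=M[:,1]; q=gp+.019*ty
    print(tau,fl,[None if j is None else np.round(j).tolist() for j in(ik(q-.1*ty,M),ik(q,M),ik(q+.09*MX,M))])
    for w in(-4,30,60,90,-60,-90,120,150,180,-120,-150):
        Mf=tool(w,tau-50,fl); c=np.array([np.cos(np.radians(w)),np.sin(np.radians(w)),0])
        j=ik(P(V,[0,0,.166])-.083*c+.019*Mf[:,1],Mf)
        if j is not None: print("   final",w,np.round(j).tolist())
E
```

```text
False
t 15.08 p [ 0.4484 -0.3784  0.0326] rot [-90.1  -0.1  12.5] F [ 0.1  0.2 -2. ] M [-0.07  0.13 -0.02] op 0.265
t 16.95 p [ 0.4471 -0.3776  0.1498] rot [-89.9   0.1  12.5] F [-0.6 -0.4 -0.8] M [ 0.01  0.01 -0.01] op 0.898
hole [ 0.52954197 -0.02174355  0.066     ] [ 0.52811109 -0.01639037  0.066     ] [ 0.52947498 -0.02097072  0.066     ]
50 0 [None, [31.0, 20.0, -18.0, -79.0, -12.0, -1.0], None]
   final -4 [19.0, 9.0, -30.0, -0.0, -51.0, -113.0]
   final 30 [12.0, 11.0, -28.0, 0.0, -52.0, -72.0]
   final 60 [8.0, 14.0, -24.0, 0.0, -53.0, -38.0]
   final 90 [6.0, 18.0, -18.0, 0.0, -54.0, -6.0]
   final -60 [25.0, 13.0, -24.0, -0.0, -52.0, -175.0]
   final -90 [24.0, 17.0, -19.0, 0.0, -54.0, 156.0]
   final 120 [7.0, 21.0, -12.0, 0.0, -56.0, 23.0]
   final 150 [9.0, 24.0, -9.0, 0.0, -58.0, 51.0]
   final 180 [13.0, 24.0, -7.0, 0.0, -58.0, 77.0]
   final -120 [21.0, 21.0, -13.0, 0.0, -56.0, 129.0]
   final -150 [17.0, 23.0, -9.0, 0.0, -58.0, 103.0]
50 1 [None, None, None]
   final -4 [19.0, 9.0, -30.0, 0.0, -51.0, 67.0]
   final 30 [12.0, 11.0, -28.0, -0.0, -52.0, 108.0]
   final 
[... 3554 characters left out ...]
]
   final -150 [12.0, 15.0, -21.0, -20.0, -27.0, 124.0]
20 1 [[48.0, 13.0, -19.0, 1.0, -37.0, 88.0], [48.0, 23.0, -22.0, 1.0, -26.0, 88.0], [48.0, 23.0, -9.0, 1.0, -38.0, 88.0]]
   final -4 [13.0, 25.0, -10.0, -8.0, -84.0, 76.0]
   final 30 [17.0, 24.0, -17.0, 7.0, -79.0, 100.0]
   final 60 [19.0, 22.0, -25.0, 21.0, -68.0, 119.0]
   final 90 [18.0, 19.0, -34.0, 36.0, -53.0, 135.0]
   final -60 [7.0, 22.0, -7.0, -28.0, -76.0, 34.0]
   final -90 [6.0, 20.0, -9.0, -34.0, -63.0, 10.0]
   final 120 [14.0, 16.0, -42.0, 54.0, -36.0, 150.0]
   final 150 [5.0, 14.0, -47.0, 78.0, -17.0, 161.0]
   final -120 [7.0, 17.0, -13.0, -34.0, -46.0, -16.0]
   final -150 [12.0, 15.0, -21.0, -20.0, -27.0, -56.0]
```

```bash
cat > fit2.py <<'E'
import fit; from fit import *
m=lambda x:(-.005+(.115+.06+x-.06)*np.cos(np.radians(50)),0,.095+(.115+x)*np.sin(np.radians(50)))
b={t:np.array([-.6,0]),s:np.array([-.9,.7])}
pts=[(t,T2(373,232),(-.105,-.042,.012)),(t,T2(295,303),(-.105,.042,.012)),(t,T2(92,100),m(0)),(s,S2(717,93),m(0)),(t,T2(153,142),m(-.055)),(s,S2(650,132),m(-.055)),
 (s,S2(425,285),(-.105,-.042,.0))]
K2=fit.fit("block2",[(c,np.array(u)+b[c],X) for c,u,X in pts],K)
np.save("poses.npy",[V,B,K2,Y])
E
python3 fit2.py | tail -2
python3 - <<'E'
from h import *
gp=P(K,[.0689,0,.1831])-.083*MX
M=tool(D(K[2]),20); o=eul(M); ty=M[:,1]; q=gp+.019*ty; print("target",q)
env.goto((q-.11*ty).tolist(),o); say()
print(env.move_straight(q.tolist(),rate=.08,force_limit=6)); say()
env.gripper_to(.45,3); say()
for n in("top","scene"):
    f=env.grab_frame(n); cv2.imwrite(f"pics/{n}3.png",f["image"])
a=cv2.imread("pics/top3.png")[220:340,100:260]; b=cv2.imread("pics/scene3.png")[120:240,360:520]
cv2.imwrite("pics/c5.png",cv2.convertScaleAbs(np.hstack([cv2.resize(a,(400,300),interpolation=2),cv2.resize(b,(400,300),interpolation=2)]),alpha=1.6))
E
```

```text
near top [-0.0344  0.027 ]
near scene [-0.0367  0.0345]
target [0.53964812 0.35515892 0.10166415]
t 19.55 p [0.5141 0.3272 0.2049] rot [-90.  -20.   46.4] F [ 0.6 -0.3  0.3] M [-0.55  0.56 -0.01] op 0.9
False
t 21.07 p [0.5398 0.3553 0.1024] rot [-90.  -20.1  46.5] F [ 0.4  0.7 -0.7] M [-0.52  0.52  0.  ] op 0.899
t 22.0 p [0.5396 0.3552 0.1016] rot [-90.  -20.   46.5] F [ 0.1  0.4 -0.7] M [-0.58  0.52 -0.03] op 0.452Traceback (most recent call last):
  File "fit2.py", line 6, in <module>
    K2=fit.fit("block2",[(c,np.array(u)+b[c],X) for c,u,X in pts],K)
       ^^^^^^^
AttributeError: 'function' object has no attribute 'fit'
```

View pics/c5.png

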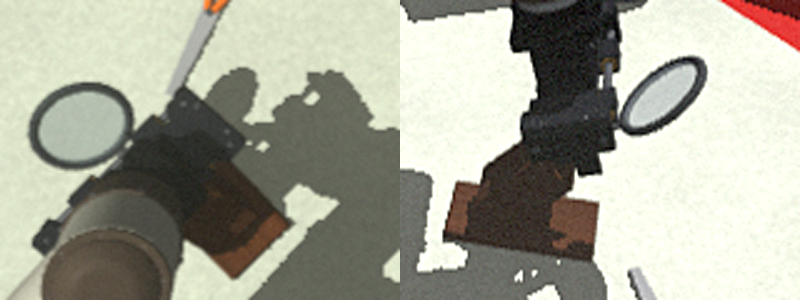

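The view shows the gripper straddling the handle above the block, with the lens at (132,270) in top and (464,158) in scene, unmoved. I rerun the refined fit (it hit a name clash) and compare.

```bash
sed -i 's/import fit; from fit import \*/from fit import */; s/K2=fit.fit/K2=fit/; s/^np.save.*/a=P2=K2[:2]-K[:2]; n=np.array([-np.sin(K[2]),np.cos(K[2])]); print("lat",a@n,"along",a@[n[1],-n[0]])/' fit2.py; python3 fit2.py | tail -3
python3 - <<'E'
from h import *
zt=tool(D(K[2]),20)[:,2]; F0=np.array(env.read_state()["force"])
for op in (.4,.36,.33,.31,.29,.27,.24):
    env.gripper_to(op,3); s=env.read_state(); dF=(np.array(s["force"])-F0)@zt
    print(op,round(s["opening"],3),round(dF,2))
    if abs(dF)>1.5 or s["opening"]>op+.01: break
E
```

```text
block2 [0.5236 0.3395] yaw 45.1
[[-1.3, -1.0], [-1.2, 0.4], [0.3, 0.6], [-1.5, -0.1], [-0.6, -0.7], [-0.8, 0.9], [-0.0, 1.6]]
lat 0.0008702567167515854 along -0.0003916188076658814
0.4 0.399 -0.57
0.36 0.364 -0.26
0.33 0.333 0.11
0.31 0.31 -0.41
0.29 0.289 1.64
```

Run:
```python
from h import *
zt=tool(D(K[2]),20)[:,2]
f=lambda: round(np.mean([np.array(env.read_state()["force"])@zt for _ in range(1)]),2)
p=np.array(env.read_state()["position"])
print(f()); p=p+.001*zt; env.move_straight(p.tolist(),rate=.02); env.dwell(.2); print(f())
env.gripper_to(.2,6); env.dwell(.2); print("6N",f()); say()
env.gripper_to(.2,20); env.dwell(.2); print("20N",f()); say()
```

```text
2.32
0.01
6N 2.21
t 24.69 p [0.5388 0.3562 0.1019] rot [-90.  -20.   46.5] F [-2.2  0.9  0. ] M [-0.06  1.09  0.18] op 0.256
20N 5.32
t 25.11 p [0.5387 0.3563 0.1018] rot [-90.  -20.   46.5] F [-3.8  3.8  0.6] M [0.45 1.75 0.37] op 0.258
```

Run:
```python
from h import *
zt=tool(D(K[2]),20)[:,2]
f=lambda: round(np.array(env.read_state()["force"])@zt,2)
p=np.array(env.read_state()["position"])
for i in range(3):
    if f()<2: break
    p=p+.0006*zt; env.move_straight(p.tolist(),rate=.02); env.dwell(.15); print(f())
env.gripper_to(.2,50); env.dwell(.1); say()
y=np.radians(45.8); c,s=np.cos(np.radians(50)),np.sin(np.radians(50)); mx=np.array([np.cos(y)*c,np.sin(y)*c,s])
p=np.array(env.read_state()["position"])
print(env.move_straight((p+.02*mx).tolist(),rate=.03,force_limit=15)); say()
```

```text
0.47
t 25.82 p [0.5384 0.3566 0.1018] rot [-90.  -20.   46.5] F [-1.   0.5  0. ] M [-0.26  0.88  0.08] op 0.249
False
t 26.64 p [0.5473 0.3658 0.1171] rot [-90.  -20.   46.5] F [ 0.2  0.1 -1. ] M [-0.57  0.54 -0.  ] op 0.249
```

Run:
```python
from h import *
y=np.radians(45.8); c,s=np.cos(np.radians(50)),np.sin(np.radians(50)); mx=np.array([np.cos(y)*c,np.sin(y)*c,s])
p=np.array(env.read_state()["position"])
print(env.move_straight((p+.065*mx).tolist(),rate=.06,force_limit=15)); say()
w=D(K[2]); H=np.array([.5292,-.0205,.166]); cx=np.array([np.cos(K[2]),np.sin(K[2]),0])
Mf=tool(w,-30); q=H-.083*cx+.019*Mf[:,1]
env.goto((q+[0,0,.08]).tolist(),eul(Mf)); env.move_straight(q.tolist(),rate=.1); env.dwell(.3); say()
for n in("top","scene"):
    f=env.grab_frame(n); cv2.imwrite(f"pics/{n}4.png",f["image"]); np.save(f"{n}4.npy",f,allow_pickle=True)
    th=np.linspace(0,2*np.pi,60); ring=H+.0455*np.c_[np.cos(th),np.sin(th),0*th]
    pr=proj(f,ring); print(n,np.round([pr.min(0),pr.max(0),proj(f,H)[0]],1).tolist())
a=cv2.imread("pics/top4.png")[245:345,255:388]; b=cv2.imread("pics/scene4.png")[165:265,235:368]
cv2.imwrite("pics/c6.png",cv2.convertScaleAbs(np.vstack([cv2.resize(a,(399,300),interpolation=2),cv2.resize(b,(399,300),interpolation=2)]),alpha=1.5))
```

```text
False
t 27.88 p [0.5761 0.3954 0.1663] rot [-90.  -19.9  46.5] F [ 0.7  0.9 -1.2] M [-0.61  0.64  0.01] op 0.244
t 30.9 p [ 0.4657 -0.0876  0.1499] rot [-90.   30.   46.5] F [-0.2 -0.2 -1.1] M [ 0.92 -0.75 -0.  ] op 0.254
top [[292.2, 270.7], [331.7, 310.4], [311.9, 290.5]]
scene [[272.4, 203.3], [317.3, 234.3], [294.9, 218.3]]
```

View pics/c6.png

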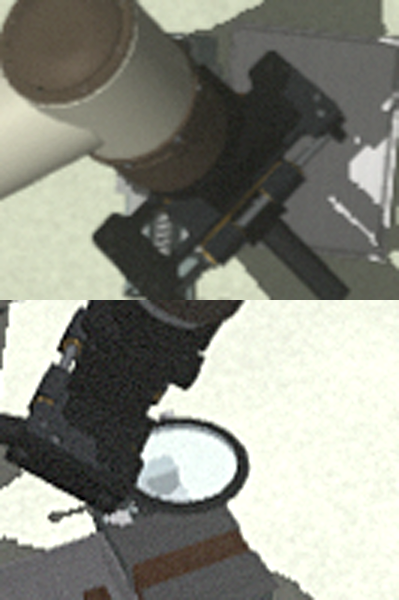

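The scene view shows the lens over the jaws, right rim at u≈318, v 203.5–236.5, roughly 2 px lower than predicted. The gripper hides the lens in the top view. I'll fit slide and pitch in the grip with a rendered silhouette, using the rim edges seen from the scene camera.

Run:
```python
from h import *
from scipy.optimize import least_squares
f=np.load("scene4.npy",allow_pickle=True).item(); img=f["image"]
s=env.read_state(); Mt=rot(s["tool_rot"]).as_matrix(); G=np.array(s["position"])-.019*Mt[:,1]
cx=np.array([np.cos(K[2]),np.sin(K[2]),0]); cy=np.array([-cx[1],cx[0],0]); z=np.array([0,0,1.])
th=np.linspace(0,2*np.pi,180,endpoint=False)
def ring(sl,phi,r=.0455,h=0,lat=0):
    a=np.radians(phi); x=np.cos(a)*cx+np.sin(a)*z; n=-np.sin(a)*cx+np.cos(a)*z
    return G+sl*x+lat*cy+h*n+r*(np.cos(th)[:,None]*x+np.sin(th)[:,None]*cy)
b=np.array([.9,-.7])
def sil(*p):
    pts=np.vstack([ring(*p,h=.005),ring(*p,h=-.005)]); return cv2.convexHull((proj(f,pts)+b).astype(np.float32))[:,0]
S=8; u0,v0=265,195; base=cv2.resize(img[v0:v0+48,u0:u0+60],None,fx=S,fy=S,interpolation=cv2.INTER_CUBIC); base=cv2.convertScaleAbs(base,alpha=1.5)
out=[]
for p in[(.083,0),(.083,-3)]:
    o=base.copy(); cv2.polylines(o,[np.int32(((sil(*p)-[u0,v0]+.5)*S))],True,(0,0,255),1); out.append(o[:,60:])
g=np.hstack(out)[:, :800]; cv2.imwrite("pics/c7.png",g); print(g.shape)
```

```text
(384, 800, 3)
```

View pics/c7.png

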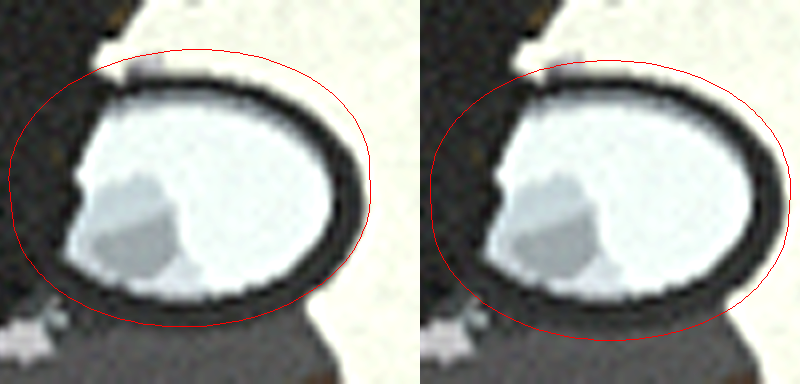

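```bash
cat > lens.py <<'E'
from h import *
from scipy.optimize import least_squares
from scipy.ndimage import map_coordinates
def fitlens(f,w,b=np.array([.9,-.7])):
    g=cv2.cvtColor(f["image"],cv2.COLOR_BGR2GRAY).astype(float)*1.5
    s=env.read_state(); Mt=rot(s["tool_rot"]).as_matrix(); G=np.array(s["position"])-.019*Mt[:,1]
    a=np.radians(w); cx=np.array([np.cos(a),np.sin(a),0]); cy=np.array([-cx[1],cx[0],0]); z=np.array([0,0,1.])
    th=np.radians(np.arange(0,360,3))
    def ring(sl,phi,r):
        p=np.radians(phi); x=np.cos(p)*cx+np.sin(p)*z
        return proj(f,G+sl*x+r*(np.cos(th)[:,None]*x+np.sin(th)[:,None]*cy))+b
    rr=np.arange(.034,.052,.0002); 
    p=np.array([.083,-1.,.042]); obs=None
    for it in range(4):
        st=np.array([ring(p[0],p[1],r) for r in rr])          # nr,nth,2
        v=map_coordinates(g,[st[...,1],st[...,0]],order=1)
        ok=[];uv=[]
        for k in range(len(th)):
            c=v[:,k]; i=int(np.argmin(c))
            if v[:8,k].mean()<140 or c[i]>75 or i<5 : continue
            # dark-band centroid near min
            wgt=np.clip(110-c,0,None); wgt[np.abs(np.arange(len(c))-i)>22]=0
            out=c[i:].max()
            if out<150: continue       # outer side must be bright too
            ok.append(k); j=(wgt*np.arange(len(c))).sum()/wgt.sum(); uv.append([np.interp(j,range(len(c)),st[:,k,m]) for m in(0,1)])
        uv=np.array(uv)
        if it==0: print("angles",len(ok),np.degrees(th[ok]).round().tolist())
        def res(p):
            R_=ring(*p); d=uv[:,None]-R_[None]; 
            e=cv2.fitEllipse  # noqa
            t=np.roll(R_,-1,0)-np.roll(R_,1,0); n=np.c_[t[:,1],-t[:,0]]/np.linalg.norm(t,axis=1)[:,None]
            k=(d**2).sum(2).argmin(1); return np.einsum('ij,ij->i',d[np.arange(len(uv)),k],n[k])
        r=least_squares(res,p,x_scale=[.001,1,.001],loss="soft_l1"); p=r.x
    cov=np.linalg.inv(r.jac.T@r.jac)*np.var(r.fun)
    print("slide,phi,r",np.round(p,4),"sd",np.round(np.sqrt(np.diag(cov)),4),"rms",round(r.fun.std(),2))
    ph=np.radians(p[1]); print("lens",np.round(G+p[0]*(np.cos(ph)*cx+np.sin(ph)*z),4)); return p
E
python3 - <<'E'
from lens import *
f=np.load("scene4.npy",allow_pickle=True).item()
fitlens(f,D(K[2])); fitlens(f,D(K[2]),np.zeros(2))
E
```

```text
angles 29 [0.0, 3.0, 6.0, 9.0, 12.0, 15.0, 18.0, 21.0, 24.0, 27.0, 30.0, 123.0, 126.0, 129.0, 132.0, 318.0, 321.0, 324.0, 327.0, 330.0, 333.0, 336.0, 339.0, 342.0, 345.0, 348.0, 351.0, 354.0, 357.0]
slide,phi,r [ 0.0808 -3.2222  0.0418] sd [0.0002 0.0736 0.0001] rms 0.17
lens [ 0.5276 -0.0222  0.1617]
angles 57 [0.0, 3.0, 6.0, 9.0, 12.0, 15.0, 18.0, 21.0, 24.0, 27.0, 30.0, 33.0, 36.0, 39.0, 42.0, 45.0, 48.0, 51.0, 54.0, 57.0, 60.0, 63.0, 66.0, 69.0, 72.0, 75.0, 78.0, 81.0, 84.0, 87.0, 90.0, 93.0, 96.0, 99.0, 102.0, 105.0, 108.0, 111.0, 114.0, 117.0, 120.0, 123.0, 126.0, 129.0, 321.0, 324.0, 327.0, 330.0, 333.0, 336.0, 339.0, 342.0, 345.0, 348.0, 351.0, 354.0, 357.0]
slide,phi,r [ 0.0821 -1.9169  0.0423] sd [0.0002 0.0834 0.0001] rms 0.19
lens [ 0.5286 -0.0211  0.1635]
```

Pitch is −1.9° to −3.2°, depending on the pixel bias assumed. That agrees with the bore's 2.4° clearance, so I correct by +2.4° with slide 81.5 mm.

Run:
```python
from lens import *
w=D(K[2]); H=np.array([.5292,-.0205,.166]); cx=np.array([np.cos(K[2]),np.sin(K[2]),0])
phi=-2.4; Mf=tool(w,-30-phi)  # tool raised so that mag is level
q=H-.0815*cx+.019*Mf[:,1]
env.move_straight(q.tolist(),rotation=eul(Mf),rate=.03); env.dwell(.5); say()
f=env.grab_frame("scene"); fitlens(f,w); fitlens(f,w,np.zeros(2))
t=env.grab_frame("top")
a=f["image"][165:265,180:346]; cv2.imwrite("pics/c8.png",np.hstack([cv2.convertScaleAbs(cv2.resize(a,(498,300),interpolation=2),alpha=1.5),cv2.resize(t["image"],(302,300)) if 0 else cv2.resize(t["image"],(302,226))[[*range(226)]+[225]*74]]))
for n in("mug","thread","scissors","brush","offcut1"):
    print(n,[(np.round(d["xyz"],3).tolist(),round(d["score"],2)) for d in env.search_frame(f,n)[:4]])
```

```text
t 31.75 p [ 0.467  -0.086   0.1491] rot [-90.   27.6  46.5] F [ 1.2 -1.1 -0.7] M [ 0.78 -0.74  0.  ] op 0.246
angles 58 [0.0, 3.0, 6.0, 9.0, 12.0, 15.0, 18.0, 21.0, 24.0, 27.0, 30.0, 33.0, 36.0, 39.0, 42.0, 45.0, 48.0, 51.0, 54.0, 57.0, 60.0, 63.0, 66.0, 69.0, 72.0, 75.0, 78.0, 81.0, 84.0, 87.0, 90.0, 93.0, 96.0, 99.0, 102.0, 105.0, 108.0, 111.0, 114.0, 117.0, 120.0, 123.0, 126.0, 129.0, 132.0, 318.0, 324.0, 327.0, 330.0, 333.0, 336.0, 339.0, 342.0, 345.0, 348.0, 351.0, 354.0, 357.0]
slide,phi,r [ 0.081  -0.9009  0.0417] sd [0.0002 0.081  0.0001] rms 0.19
lens [ 0.5288 -0.0209  0.1647]
angles 54 [0.0, 3.0, 6.0, 9.0, 12.0, 15.0, 18.0, 21.0, 24.0, 27.0, 30.0, 33.0, 36.0, 39.0, 42.0, 45.0, 48.0, 51.0, 54.0, 57.0, 60.0, 63.0, 66.0, 69.0, 72.0, 75.0, 78.0, 81.0, 84.0, 87.0, 90.0, 93.0, 96.0, 99.0, 102.0, 105.0, 108.0, 111.0, 114.0, 117.0, 120.0, 123.0, 126.0, 321.0, 330.0, 333.0, 336.0, 339.0, 342.0, 345.0, 348.0, 351.0, 354.0, 357.0]
slide,phi,r [0.082  0.2758 0.0425] sd [0.0002 0.0815 0.0001] rms 0.19
lens [ 0.5296 -0.0201  0.1663]
mug [([0.773, 0.095, 0.108], 0.93)]
thread [([0.798, -0.056, 0.05], 0.67)]
scissors [([0.732, 0.324, 0.007], 0.88)]
brush [([0.529, -0.364, 0.061], 0.76)]
offcut1 [([0.526, -0.088, 0.023], 0.58)]
```

View pics/c8.png

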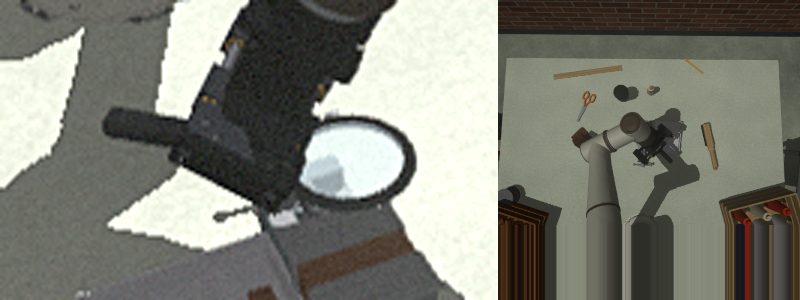

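The final view shows the lens level over the jaws (scene, about (310,218)) and the handle held. The brush lies on open bench, and the mug, thread and scissors haven't moved. Handing in.

Run:
```python
from h import *
say(); env.close_job(); say()
```

```text
t 32.1 p [ 0.4671 -0.086   0.1492] rot [-90.   27.6  46.5] F [ 0.  -0.5 -1.5] M [ 0.8  -0.68 -0.04] op 0.249
the job is handed in; nothing more can be done
the job is handed in; nothing more can be done
```

The job is done and handed in at 32 s, well under the 67 s limit. The arm is still holding the magnifier over the drilled hole.

**What I did:**
- I gripped the brush by its handle and swept all three offcuts off the jaws into the tray in one stroke.
- I laid the brush back on the open bench where it came from.
- I drew the magnifier out of its block along the bore. It sat about 2.4° nose-down in the grip, so I tilted the gripper up to level it.

**Last checks:**
- **Lens:** it is about 0.1655 m above the bench, roughly 10 cm over the jaws. It is centred within about 1 mm of the hole position I measured. The scene camera's own reading of the hole was about 4–5 mm different from that, so centring is only that certain.
- **Level:** two fits disagreed slightly, giving −0.9° or +0.3° depending on the pixel offset assumed, so it is level to about 1°. This rests on the scene camera alone, because the gripper hides the lens from the top camera.
- **Offcuts:** all three were seen in the tray right after the sweep. In the final picture the network reported only one.
- **Bystanders:** the scissors and thread cone read where they were. The first scene reading of the mug was a false one, so I compared the mug with its position in the top pictures, where it had not moved.

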